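Pump a bench clamp snug on a birdhouse body and hold it

ROBOT

A 7-joint arm with a two-finger parallel gripper is mounted at the origin on the work surface. World frame = base frame: x ahead of the robot, y to its left, z up, the work surface at z = 0. Lengths are in mm, angles in rad, forces in N, time in s.
With the tool pointing down it reaches from about 400 to 850 mm from the base axis. Payload 6.9 kg.
Tool frame: the origin (TCP) lies midway between the tips of the shut fingers; the grasp point (between the pads) lies 19 mm behind it (robot.hold_point_z is the distance from the TCP to the grasp point, in mm); z points along the fingers, y is the line along which they close (so a half turn about z gives the same grasp; the last joint's range is limited). The gripper opens to 85 mm and grips with 20 to 120 N. Pads are 22 mm wide; open, the fingers measure 114 mm over their backs; the gripper's body (76 mm by 85 mm) begins 54 mm behind the grasp point. The pads swing forward as they close: fully open they stand 13 mm farther back than shut.
Start: joints at [1.365, 0.507, -0.238, 1.5, 0.126, 1.149, -0.155], TCP at [191.108, -595.054, 231.275] pointing down, gripper open.
Joint ranges: [-3.08, 3.08], [-0.24, 2.05], [-1.43, 1.35], [0, 2.5], [-1.52, 4.66], [0.17, 1.96], [-2.89, 2.89]. Speed limits (rad/s): [2.39, 2.39, 3.14, 3.14, 3.14, 3.14, 3.14].

INTERFACE

Orientations are given as a unit quaternion [w, x, y, z].
In Python, from station import robot gives the robot as it stands.
- The arm moves only by the tool drive_tool, never from a script. Its argument "deltas" is a list that holds one entry, the list of rows, each a list of 7 numbers: the shift along the world's x, y, z in units of 0.15 m (1.0 is 0.15 m), then the turn, a rotation vector about the world's x, y, z in units of 180 degrees (1.0 is 180 degrees), then the closure, from 0 (fully open) to 1 (shut). A call has 1 to 10 rows; each row is the pose to reach, as a shift and turn from the pose commanded when the call began, turning the shorter way round; what a row does not reach only later rows make up. A row lasts 1/8 s, in which the tool goes at most 62.5 mm and 10.7 degrees, less where a joint would pass 70% of its speed; a pose out of reach is approached as far as the arm can. A call with a number of a shift or a turn outside -1 to 1 is refused whole. A call with a gripper value outside its range is refused whole. The fingers move at their own pace and stop on an object; "force" is the grip in N (left out, the last holds). Time passes only in rows, so rows that repeat a pose let the fingers close. It gives the time, the measured TCP pose, the force, the opening and the grip force at its end, in the units of the state.
- robot.state(): the state, without advancing time (a new reading comes with each control period).
- robot.get_image(name): name is "side" or "top" or "wrist"; returns the picture (384x512x3 uint8, blue, green, red); there is no depth.
- robot.calibration(name): a dict with "fx", "fy", "cx", "cy" (pixels), "k1" (the pictures are not rectified: a ray, as slopes to the right and down, at radius r is drawn at 1 + k1 r^2 times it, then the intrinsics apply), "extrinsics" (4x4, takes a point from world to camera coordinates); the wrist camera has in their place "hand_eye" (4x4, takes a point from camera to tool coordinates, whose origin is the TCP and whose axes are the flange's). Camera axes: x right, y down, z forward; pixel columns grow to the right and rows downward; lengths in mm; the calibration is good to about 2 mm. A picture is of the moment at which its call begins: read the wrist's pose just before it. calibration takes no time and is no camera call.
- robot.finish_job(): hands the job in; it is judged then, once.
Trained networks look in the newest picture that a camera, given by its name, has taken for a name from the list of things; names that differ only in an ending like _2 or _b are one class to them, and where a whole thing is asked for, a point or a joint stands for the part that bears it (a point fixed in the world has none). Each returns a list of dicts, best first, with "p" (0 to 1); they miss things now and then, are a little off and sometimes report something else, mostly with a low value. They report only what shows in the picture. A call takes as long as a camera call.
- robot.spot_in(camera, name): "location" ([column, row] in pixels, amid what is visible of it).
The state is a dict: "time_s": time; "q": joint angles; "dq": joint speeds; "effort": joint torques, N m; "tool_pos": TCP position; "ee_rot": TCP orientation; "wrist_force": force on the tool from outside, world axes, zero at the start; "torque": the same for the moment, N m; "finger_gap": finger opening in mm; "finger_force": force on a finger pad.
Only numpy, scipy, OpenCV 4.12 (cv2) and the standard library are available. Lean on these libraries where they do the work, as an engineer would, in place of code of your own. Each camera call takes 0.05 s, during which the arm holds its last target. There are 200 camera calls.

TASK

Swing the red-balled selector lever of the bench clamp to 60 degrees (the broad orange mark on its scale), then pump the two orange trigger paddles together, again and again, until the jaw's black pad meets the birdhouse body and presses it against the fixed jaw. Move the jaw only with the trigger, do not touch the birdhouse yourself, and press gently: finish still squeezing both paddles, with the pad's white spring plunger pressed in about half-way, never right home. Leave the lever at its mark and the other things on the table alone.

Things in the scene. Friction and masses are not known exactly. Their poses are not given: they have to be found in the camera images.
- clamp: Ratchet bench clamp on a wooden board (150 x 535 x 18 mm). Origin: on the table under the middle of the trigger. y: the clamp's axis, from trigger to jaw and birdhouse; z up; x away from the robot at yaw 0. Black housing 56 mm wide, top 75 mm above the table, y = -100 to 70 mm; a block 60 mm high carries the lever, y = -178 to -98 mm.
- grip (a point): Point half-way between the two trigger paddles, 115 mm above the table: the place to squeeze them. It is fixed to the clamp; its axes are the clamp's.
- trigger (a joint): Squeeze of each paddle (m): 0 out, 0.014 full. Both move in alike and spring back. A full squeeze moves the jaw about 18 mm to the birdhouse (the first 12 to 21); let out fully, the jaw stays and the ratchet catches its next rungs (9 mm pitch). Does not catch with the lever below some 40 degrees. If a squeeze ends at 0.014 with too little pressure at the pad, let out and squeeze again.
- paddle_near: Orange paddle on the clamp's -x side: upright plate 10 (x) x 30 (y) x 58 mm (z), 82 to 140 mm above the table; outer face 33 mm from grip when out, 19 mm when squeezed. The pair closes along the clamp's x and floats up to 7 mm along x on a weak spring, so it centres itself between fingers. Origin: the clamp's origin carried along.
- paddle_far: The mirror-image orange paddle on the clamp's +x side: 66 mm over both when out, 38 mm when squeezed. Force on each paddle: about 8 N moves the free jaw; once the pad is up against the clamped birdhouse 10 N presses the plunger in 2.4 mm, 12 N 3.6, 15 N 5.3, 18 N 7, 21 N 8.8, 24 N 10.5, 30 N right home. When let out the pad loses its pressure.
- lever (a joint): Angle of the selector lever (rad), swinging in the clamp's y-z plane: 0 leans 40 degrees from upright to -y (away from the trigger), 0.698 is upright, 1.047 (60 degrees: 20 past upright, towards the trigger, +y) the orange mark, 1.745 the far stop. Stays where left; about 1.5 N at the ball moves it.
- lever_hinge (a point): Pivot of the selector lever, 60 mm above the table, at the clamp's (0, -135 mm). The ball goes round it at a radius of 100 mm in the clamp's y-z plane.
- lever_ball (a point): Centre of the red ball (22 mm diameter) at the end of the selector lever's 8 mm steel rod, 100 mm from the pivot.
- jaw (a joint): Travel of the orange sliding jaw along the clamp's +y (m): 0 fully open, 0.085 at most. It stays where it is left (4 N friction). The pad's face is at y = 128 mm + this value - the plunger's value, in the clamp's frame.
- plunger (a joint): How far the white spring plunger between the sliding jaw and the black pad is pressed in (m): 0 free, 0.014 right home; 2.2 N per mm. It shows how hard the pad presses.
- pad: Black rubber pad on the plunger, 50 mm wide, 10 mm thick, 56 mm high, centre 55 mm above the table. The origin is the clamp's origin carried along with the jaw and the plunger.
- sliding_jaw: Orange sliding jaw plate, 50 mm wide, 10 mm thick (clamp's y = 92 to 102 mm + jaw), from 25 to 85 mm above the table. The origin is the clamp's origin carried along with the jaw.
- fixed_jaw: Orange upright plate (80 mm wide, 108 mm high) fixed at the far end of the clamp; its face, towards the trigger, is at the clamp's y = 298 mm. Origin: the clamp's origin.
- birdhouse: Roofless plywood birdhouse body, 120 (x, between gables) x 110 (y) x 100 mm high, gable peaks to 147 mm, about 0.5 kg, loose on the clamp's board between pad and fixed jaw with some play. Origin: centre of its underside; its plain side walls (y) face the pad and the fixed jaw; its perch peg points to -x.
- roof: Bystander: green gabled birdhouse roof, 160 mm long, standing on its eaves on the table. Origin under its centre.
- gauge: Bystander: flat stainless pinking gauge, 35 x 150 x 4 mm with a small blue slide. Origin: centre of its underside.
- tealight: Bystander: round white ceramic tea light holder, 76 mm across, 45 mm high. Origin: centre of its underside.
- glue: Bystander: white glue bottle, 52 mm across, 150 mm high. Origin: centre of its underside.

How it is judged:
By the outcome, as a careful person would: the job done as asked, in the order asked, and still so for the second after the job is handed in, while the arm keeps its last pose, push and grip.
It also fails if it takes over 51 s, if anything falls off the work surface, if the arm or the gripper's body presses on something with over 40 N, if the wrist force passes 120 N, or if a joint passes its speed limit or range.

## Working session

There is one attempt and no reset: what is moved stays moved. The work goes in short steps, Python scripts to look and compute and a tool call to move; the robot and the scene stay as the last step left them, time stands still between calls to the robot, and variables do not carry over. Pictures are saved under pics/ and viewed, at most 10 in all, crops included, and the job is handed in when it is done.

Besides the shell and the picture viewer there is one more tool, called by a JSON object that holds its "api" and its "payload", one argument or row to a line. drive_tool: Moves the arm, as the interface text tells. Shifts and turns lie within -1 to 1; 1 stands for 0.15 m of shift or 180 degrees of turn. Its arguments: {"type":"object","properties":{"deltas":{"type":"array","items":{"type":"array","items":{"type":"array","items":{"type":"number"}}}},"force":{"type":"number"}},"required":["deltas"]}

```bash
mkdir -p pics; cat > h.py <<'E'
import numpy as np, cv2
from station import robot
def ray(cam,px,T=None):
    c=robot.calibration(cam)
    u=np.array([(px[0]-c['cx'])/c['fx'],(px[1]-c['cy'])/c['fy']]); r=np.linalg.norm(u); s=r
    for _ in range(20): s=r/(1+c['k1']*s*s)
    d=np.r_[u*(s/r if r else 1),1]
    E=np.array(c['extrinsics']); R=E[:3,:3]; return -R.T@E[:3,3], R.T@d
def atz(cam,px,z):
    o,d=ray(cam,px); return o+d*(z-o[2])/d[2]
def tri(p1,p2):
    o1,d1=ray(*p1);o2,d2=ray(*p2)
    t=np.linalg.lstsq(np.c_[d1,-d2],o2-o1,rcond=None)[0]
    a=o1+t[0]*d1;b=o2+t[1]*d2; return (a+b)/2,np.linalg.norm(a-b)
def proj(cam,P):
    c=robot.calibration(cam);E=np.array(c['extrinsics']);p=E[:3,:3]@P+E[:3,3];u=p[:2]/p[2]
    u=u*(1+c['k1']*(u@u));return np.array([u[0]*c['fx']+c['cx'],u[1]*c['fy']+c['cy']])
E
python3 - <<'E'
from h import *
np.set_printoptions(precision=1,suppress=True)
ims=[]
for c in('top','side'):
    im=robot.get_image(c);cv2.imwrite(f'pics/{c}0.png',im);
    for n in('lever_ball','paddle_near','paddle_far','fixed_jaw','pad','birdhouse','sliding_jaw'):
        r=robot.spot_in(c,n); print(c,n,[(np.round(x['location']),round(x['p'],2)) for x in r[:2]])
print(robot.state())
E
```

```text
top lever_ball []
top paddle_near [(array([273., 182.]), 0.5)]
top paddle_far [(array([279., 164.]), 0.46)]
top fixed_jaw [(array([182., 192.]), 0.68)]
top pad [(array([242., 182.]), 0.41)]
top birdhouse [(array([205., 189.]), 0.92), (array([421., 223.]), 0.17)]
top sliding_jaw [(array([247., 182.]), 0.65)]
side lever_ball [(array([278., 159.]), 0.45)]
side paddle_near [(array([264., 170.]), 0.39), (array([187., 305.]), 0.16)]
side paddle_far [(array([253., 163.]), 0.57)]
side fixed_jaw [(array([213., 222.]), 0.72)]
side pad []
side birdhouse [(array([231., 204.]), 0.63), (array([351., 156.]), 0.54)]
side sliding_jaw [(array([252., 163.]), 0.4)]
{'time_s': 0.8, 'q': array([ 1.4,  0.5, -0.2,  1.5,  0.1,  1.1, -0.2]), 'dq': array([-0., -0.,  0., -0., -0.,  0.,  0.]), 'effort': array([  0. , -62. ,  -2.2, -25. ,   0. ,   0. ,  -0. ]), 'tool_pos': array([ 191.1, -595.1,  231.3]), 'ee_rot': array([0. , 1. , 0.2, 0. ]), 'wrist_force': array([ 0.1, -0. , -0.4]), 'torque': array([0., 0., 0.]), 'finger_force': 0.0, 'finger_gap': 85.39293616537077}
```

View pics/top0.png

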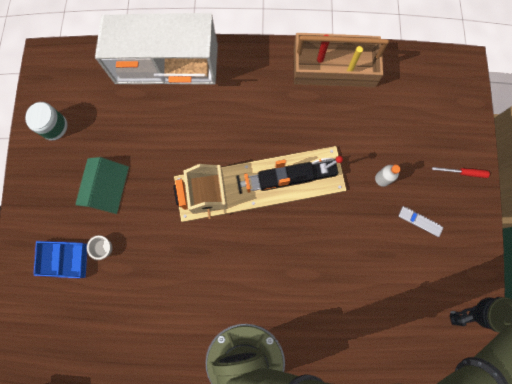

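View pics/side0.png

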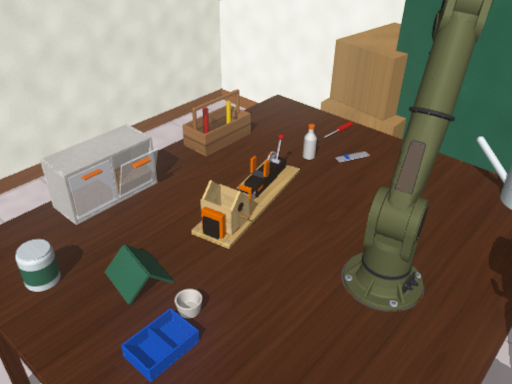

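```bash
python3 - <<'E'
from h import *
a=cv2.imread('pics/top0.png')[135:230,165:355];b=cv2.imread('pics/side0.png')[125:245,185:310]
cv2.imwrite('pics/c1.png',cv2.resize(a,None,fx=4,fy=4,interpolation=cv2.INTER_CUBIC))
cv2.imwrite('pics/c2.png',cv2.resize(b,None,fx=5,fy=5,interpolation=cv2.INTER_CUBIC))
E
```

```text
(no output)
```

View pics/c1.png

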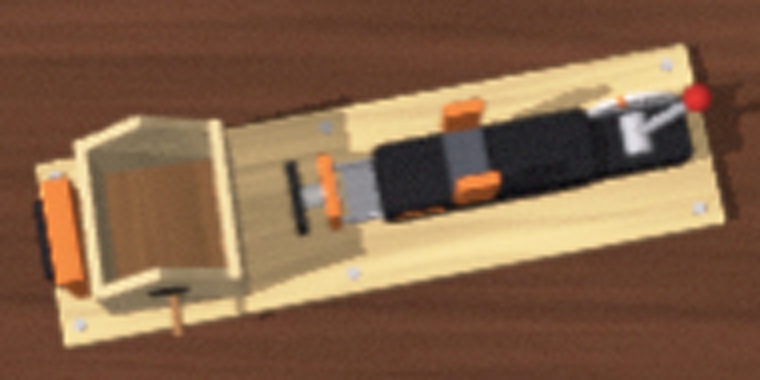

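View pics/c2.png

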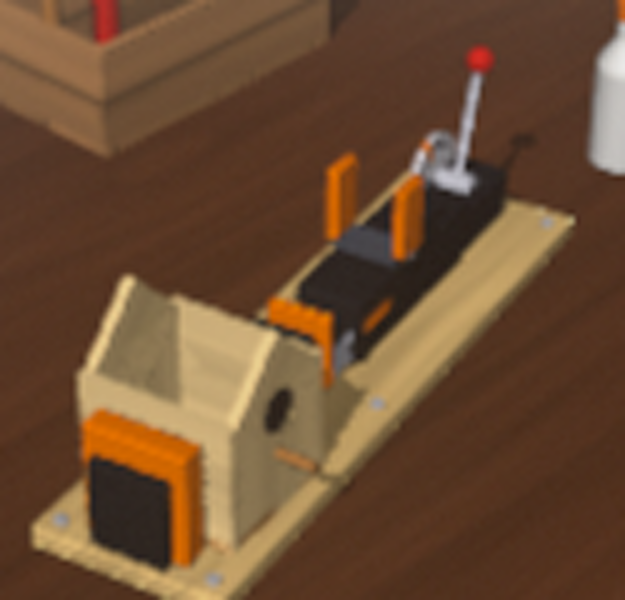

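```bash
python3 - <<'E'
from h import *
np.set_printoptions(precision=1,suppress=True)
t=lambda x,y:(x/4+165-.375,y/4+135-.375); s=lambda x,y:(x/5+185-.4,y/5+125-.4)
C=[atz('top',t(*p),18) for p in [(685,45),(723,222),(65,346),(38,163)]]
print(np.array(C)); 
for i in range(4): print(np.linalg.norm(C[i]-C[(i+1)%4]))
m=(C[2]+C[3])/2-(C[0]+C[1])/2; print('yaw',np.degrees(np.arctan2(-m[0],m[1])), 'centre',sum(C)/4)
S=[atz('side',s(*p),18) for p in [(505,200),(575,222),(35,530)]];print(np.array(S))
for n,a,b in [('ball',(697,97),(480,59)),('far top',(463,107),(342,160)),('near top',(477,182),(409,182)),('jawtopL',(326,157),(272,303))]:
    print(n,tri(('top',t(*a)),('side',s(*b))))
print('near z140',atz('top',t(477,182),140),'far',atz('top',t(463,107),140))
st=robot.state(); print(st['ee_rot'].round(4),robot.hold_point_z)
print(robot.calibration('wrist'))
E
```

```text
[[ 691.6 -280.5   18. ]
 [ 546.6 -309.6   18. ]
 [ 435.5  209.2   18. ]
 [ 582.1  238.6   18. ]]
147.92837902443983
530.511212326818
149.4658035011573
530.5293193359515
yaw 11.99691901004257 centre [563.9 -35.6  18. ]
[[ 603.7 -295.8   18. ]
 [ 541.9 -307.8   18. ]
 [ 575.3  242.5   18. ]]
ball (array([ 613.1, -264.6,  156.4]), np.float64(0.39909254014753154))
far top (array([604.6, -95.1, 143.6]), np.float64(0.016789333808841643))
near top (array([ 549.4, -105.9,  143. ]), np.float64(0.4285182567712771))
jawtopL (array([579.3,   6.1,  79.8]), np.float64(1.416236645757079))
near z140 [ 549.8 -106.2  140. ] far [605.5 -95.3 140. ]
[0.  1.  0.2 0. ] 18.700000000000003
{'fx': 343.54655009449976, 'fy': 343.54655009449976, 'cx': 252.91860812721353, 'cy': 187.42474979846128, 'k1': -0.09842779215983713, 'hand_eye': array([[   0. ,   -1. ,   -0.3,   68.5],
       [   1. ,    0. ,    0. ,    0.1],
       [  -0. ,   -0.3,    1. , -143.4],
       [   0. ,    0. ,    0. ,    1. ]])}
```

```bash
python3 - <<'E'
from h import *
st=robot.state(); q=st['ee_rot'];print(list(q),np.degrees(2*np.arctan2(q[2],q[1])),st['tool_pos'],st['time_s'])
E
```

```text
[np.float64(2.5922443609033716e-05), np.float64(0.9879501365827579), np.float64(0.15477250049873087), np.float64(6.595999993022724e-06)] 17.80720454804504 [ 191.11896323 -595.06866627  231.30900871] 0.8
```

{"api": "drive_tool", "payload": {
  "deltas": [
    [[0.3,0.24,0,0,0,0.05,0],[0.62,0.49,0,0,0,0.1,0],[0.937,0.735,0,0,0,0.156,0],[0.937,0.735,0,0,0,0.156,0]]
  ],
  "force": 20
}}

```text
time_s: 1.3
tool_pos: [337.0, -480.6, 231.9]
ee_rot: [0.0, 0.919, 0.395, 0.002]
wrist_force: [-0.5, -1.2, 0.8]
finger_gap: 85.2
finger_force: 0.0
```

{"api": "drive_tool", "payload": {
  "deltas": [
    [[0.3,0.24,0,0,0,0.05,0],[0.62,0.49,0,0,0,0.1,0],[0.937,0.735,0,0,0,0.156,0],[0.937,0.735,0,0,0,0.156,0]]
  ]
}}

```text
time_s: 1.8
tool_pos: [476.3, -370.3, 231.5]
ee_rot: [-0.0, 0.796, 0.605, 0.002]
wrist_force: [-0.8, 0.1, 0.3]
finger_gap: 85.4
finger_force: 0.0
```

{"api": "drive_tool", "payload": {
  "deltas": [
    [[0.3,0.24,0,0,0,0.05,0],[0.62,0.49,0,0,0,0.1,0],[0.937,0.735,0,0,0,0.156,0],[0.937,0.735,0,0,0,0.156,0],[0.937,0.735,0,0,0,0.156,0],[0.937,0.735,0,0,0,0.156,0]]
  ]
}}

```text
time_s: 2.55
tool_pos: [611.5, -266.7, 231.2]
ee_rot: [0.0, 0.631, 0.776, -0.001]
wrist_force: [-0.5, -0.1, 0.8]
finger_gap: 85.5
finger_force: 0.0
```

```bash
cat >> h.py <<'E'
from scipy.spatial.transform import Rotation as Rn
def wrist_at(px,st,z):
    c=robot.calibration('wrist'); u=np.array([(px[0]-c['cx'])/c['fx'],(px[1]-c['cy'])/c['fy']]); r=np.linalg.norm(u); s=r
    for _ in range(20): s=r/(1+c['k1']*s*s)
    H=np.array(c['hand_eye']); q=st['ee_rot']; R=Rn.from_quat([q[1],q[2],q[3],q[0]]).as_matrix()
    o=R@H[:3,3]+st['tool_pos']; d=R@H[:3,:3]@np.r_[u*s/r,1]; return o+d*(z-o[2])/d[2]
E
python3 - <<'E'
from h import *
st=robot.state(); im=robot.get_image('wrist'); cv2.imwrite('pics/w1.png',im); print(st['tool_pos'])
for n in('lever_ball','lever_hinge','paddle_near','paddle_far'):
    for x in robot.spot_in('wrist',n)[:2]: print(n,x,wrist_at(x['location'],st,{'lever_ball':156,'lever_hinge':60}.get(n,140)))
E
```

```text
[ 611.4550558  -266.71848391  231.16337165]
lever_ball {'location': [254.7, 160.7], 'p': 0.69} [ 607.96601801 -242.06115855  156.        ]
lever_ball {'location': [253.8, 93.4], 'p': 0.48} [ 598.68743246 -200.71946455  156.        ]
lever_hinge {'location': [250.9, 92.6], 'p': 0.59} [ 596.27000566 -200.97064032   60.        ]
```

View pics/w1.png

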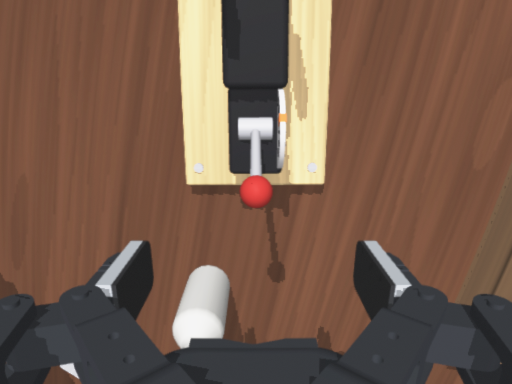

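```bash
python3 - <<'E'
from h import *
st=robot.state()
for p,z in[((256,191),156),((255,128),65),((187,184),18),((325,184),18),((180,0),18),((331,0),18)]: print(p,wrist_at(p,st,z).round(1))
E
```

```text
(256, 191) [ 613.9 -260.3  156. ]
(255, 128) [ 607.1 -228.8   65. ]
(187, 184) [ 549.1 -307.1   18. ]
(325, 184) [ 694.9 -276.2   18. ]
(180, 0) [ 511.5 -126.8   18. ]
(331, 0) [654.3 -96.4  18. ]
```

{"api": "drive_tool", "payload": {
  "deltas": [
    [[0.013,0.028,-0.3,0,0,0,0.2],[0.013,0.028,-0.64,0,0,0,0.3],[0.013,0.028,-0.64,0,0,0,0.5],[0.013,0.028,-0.64,0,0,0,0.6]]
  ]
}}

```text
time_s: 3.3
tool_pos: [615.7, -260.3, 137.2]
ee_rot: [0.001, 0.629, 0.777, 0.001]
wrist_force: [0.8, -0.2, 0.7]
finger_gap: 34.2
finger_force: 0.0
```

{"api": "drive_tool", "payload": {
  "deltas": [
    [[-0.01,-0.01,0,0,0,0,0.8],[-0.01,-0.01,0,0,0,0,1],[-0.01,-0.01,0,0,0,0,1],[-0.01,-0.01,0,0,0,0,1]]
  ]
}}

```text
time_s: 3.8
tool_pos: [612.8, -262.9, 137.5]
ee_rot: [0.001, 0.63, 0.777, -0.001]
wrist_force: [-6.3, -1.4, 6.2]
finger_gap: 20.5
finger_force: 20.0
```

```bash
python3 - <<'E'
from h import *
st=robot.state(); im=robot.get_image('wrist'); cv2.imwrite('pics/w2.png',im); print(st)
E
```

```text
{'time_s': 3.8, 'q': array([ 0.70684371,  0.70210107, -0.61391038,  1.50347713,  0.43951014,
        1.07496109,  0.20251564]), 'dq': array([-0.00083565,  0.00086923,  0.00115909,  0.00085051,  0.00087493,
       -0.0011189 ,  0.00148631]), 'effort': array([-2.55117662e+00, -6.54862905e+01, -1.06685936e+01, -2.26291645e+01,
       -5.05426973e-01, -2.01051593e+00, -9.39029065e-03]), 'tool_pos': array([ 612.83207776, -262.94861714,  137.50513732]), 'ee_rot': array([ 0.00099601,  0.6295014 ,  0.77699826, -0.00083509]), 'wrist_force': array([-6.26521229, -1.386307  ,  6.20626719]), 'torque': array([-0.36675357,  1.23620704,  0.01694324]), 'finger_force': 20.02293974161148, 'finger_gap': 20.47237278354193}
```

View pics/w2.png

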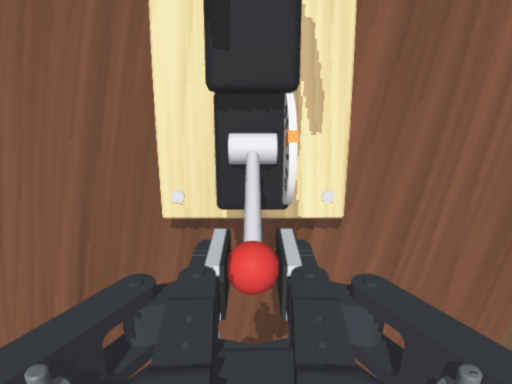

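{"api": "drive_tool", "payload": {
  "deltas": [
    [[-0.011,0.052,0.015,0,0,0,1],[-0.022,0.104,0.025,0,0,0,1],[-0.033,0.155,0.032,0,0,0,1],[-0.044,0.206,0.034,0,0,0,1],[-0.056,0.262,0.031,0,0,0,1],[-0.068,0.318,0.022,0,0,0,1],[-0.08,0.374,0.01,0,0,0,1],[-0.091,0.428,-0.007,0,0,0,1],[-0.091,0.428,-0.007,0,0,0,1],[-0.091,0.428,-0.007,0,0,0,1]]
  ]
}}

```text
time_s: 5.1
tool_pos: [598.8, -197.4, 135.7]
ee_rot: [-0.0, 0.629, 0.777, -0.001]
wrist_force: [-5.7, -0.2, 2.9]
finger_gap: 20.5
finger_force: 20.6
```

```bash
python3 - <<'E'
from h import *
st=robot.state(); im=robot.get_image('wrist'); cv2.imwrite('pics/w3.png',im); print(st['tool_pos'],st['wrist_force'],wrist_at((253,267),st,156))
c=robot.get_image('side'); cv2.imwrite('pics/s3.png',np.vstack([cv2.resize(c[125:185,230:310],None,fx=5,fy=5,interpolation=cv2.INTER_CUBIC),cv2.resize(im[0:300,100:420],(400,300))]))
E
```

```text
[ 598.82510159 -197.36117599  135.71717645] [-5.71811179 -0.17818228  2.88478444] [ 599.27419989 -196.63275147  156.        ]
```

View pics/s3.png

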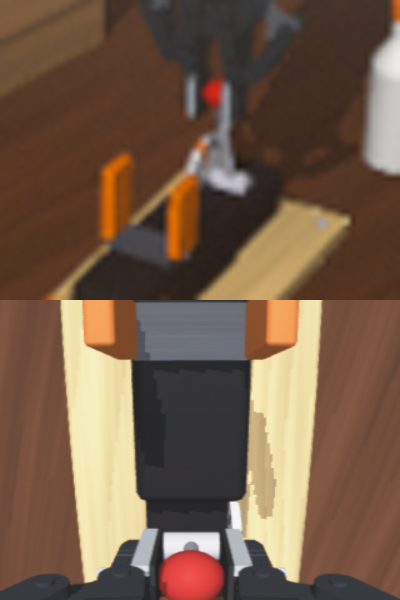

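{"api": "drive_tool", "payload": {
  "deltas": [
    [[0,0,0,0,0,0,0.6],[0,0,0,0,0,0,0.4],[0,0,0,0,0,0,0.3],[0,0,0.2,0,0,0,0.2],[0,0,0.5,0,0,0,0],[0,0,0.6,0,0,0,0],[0,0,0.6,0,0,0,0]]
  ]
}}

```text
time_s: 6.08
tool_pos: [600.1, -197.4, 225.1]
ee_rot: [0.001, 0.629, 0.777, 0.0]
wrist_force: [0.5, -0.9, -1.0]
finger_gap: 85.5
finger_force: 0.0
```

```bash
python3 - <<'E'
from h import *
st=robot.state(); im=robot.get_image('wrist'); cv2.imwrite('pics/w4.png',im); print(st['tool_pos'],st['wrist_force'])
hsv=cv2.cvtColor(im,cv2.COLOR_BGR2HSV); m=((hsv[...,0]<4)|(hsv[...,0]>175))&(hsv[...,1]>200)&(hsv[...,2]>90); ys,xs=np.nonzero(m)
p=((xs.min()+xs.max())/2,(ys.min()+ys.max())/2); print(p,len(xs),xs.min(),xs.max(),ys.min(),ys.max(),wrist_at(p,st,154))
top=robot.get_image('top');c=robot.get_image('side')
cv2.imwrite('pics/s4.png',np.hstack([np.vstack([cv2.resize(c[125:185,230:310],(400,300),interpolation=cv2.INTER_CUBIC),cv2.resize(top[135:195,285:365],(400,300),interpolation=cv2.INTER_CUBIC)]),cv2.resize(im[80:380,120:320],(400,600))]))
E
```

```text
[ 600.11783607 -197.42521471  225.09008508] [ 0.48577943 -0.88256731 -0.96667462]Traceback (most recent call last):
  File "<stdin>", line 4, in <module>
    return umr_minimum(a, axis, None, out, keepdims, initial, where)
ValueError: zero-size array to reduction operation minimum which has no identity
```

```bash
python3 - <<'E'
from h import *
st=robot.state(); im=cv2.imread('pics/w4.png').astype(int)
m=((im[...,2]>110)&(im[...,1]<70)&(im[...,0]<70)).astype(np.uint8)
n,l,s,c=cv2.connectedComponentsWithStats(m)
for i in range(1,n):
    if s[i,4]>60: print(s[i],c[i],wrist_at(c[i],st,154))
c=robot.get_image('side'); im=im.astype(np.uint8); top=robot.get_image('top')
cv2.imwrite('pics/s4.png',np.hstack([np.vstack([cv2.resize(c[125:185,230:310],(400,300),interpolation=cv2.INTER_CUBIC),cv2.resize(top[135:195,285:365],(400,300),interpolation=cv2.INTER_CUBIC)]),cv2.resize(im[80:380,160:360],(400,600))]))
E
```

```text
[234 189  33  33 585] [250.47521368 206.68888889] [ 599.31381199 -202.22198276  154.        ]
```

View pics/s4.png

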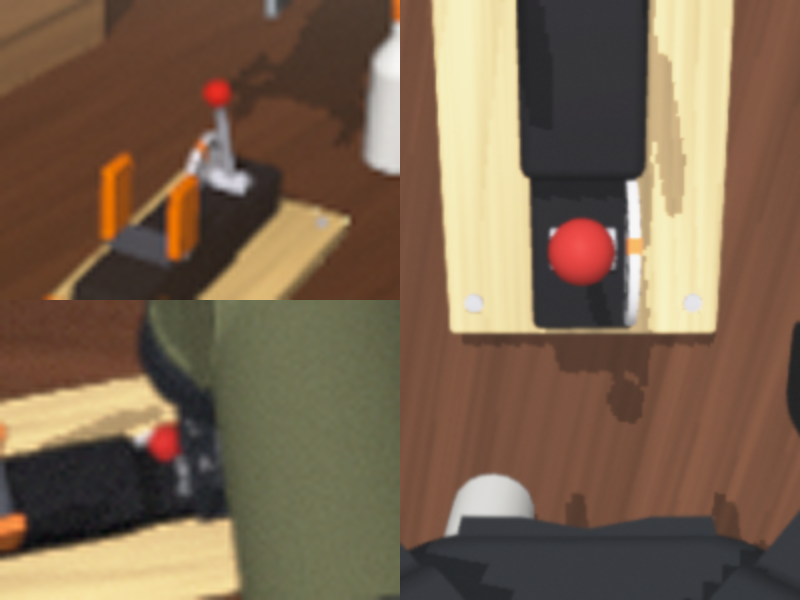

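```bash
python3 - <<'E'
from h import *
st=robot.state()
yd=np.array([-.208,.978]);G=np.array([578,-100])
def rep(n,P): print(n,P.round(1),'clamp y',round((P[:2]-G)@yd,1),'x',round((P[:2]-G)@[.978,.208],1))
for n,p,z in[('ball',(250.5,206.2),154),('cL',(185,246),18),('cR',(318,246),18),('hingeL',(235.5,204),67)]: rep(n,wrist_at(p,st,z))
P,e=tri(('top',(318-.4,163.4-.4)),('side',(273.4-.4,143.4-.4)));rep('tri',P);print(e)
E
```

```text
ball [ 598.5 -201.5  154. ] clamp y -103.5 x -1.1
cL [ 545.3 -307.8   18. ] clamp y -196.4 x -75.2
cR [ 689.9 -276.7   18. ] clamp y -196.1 x 72.7
hingeL [ 590.  -231.2   67. ] clamp y -130.8 x -15.6
tri [ 599.  -202.   158.4] clamp y -104.1 x -0.7
0.29212974307232764
```

```bash
python3 - <<'E'
from h import *
def red(im,near):
    im=im.astype(float); w=np.clip(im[...,2]-1.6*np.maximum(im[...,1],im[...,0])-25,0,None)
    yy,xx=np.mgrid[:384,:512]; w*=(np.hypot(xx-near[0],yy-near[1])<8)
    return ((w*xx).sum()/w.sum(),(w*yy).sum()/w.sum())
a=red(cv2.imread('pics/top0.png'),(339,159));b=red(cv2.imread('pics/side0.png'),(281,137))
tops=[];sides=[]
c=red(robot.get_image('top'),(317.6,163));d=red(robot.get_image('side'),(273,143))
P0,e0=tri(('top',a),('side',b));P1,e1=tri(('top',c),('side',d))
print(a,b,c,d);print(P0,e0,P1,e1)
ch=P1-P0; L=np.linalg.norm(ch); y=ch[:2]@[-.208,.978]
h=np.degrees(np.arcsin(L/200)); m=-np.degrees(np.arctan2(ch[2],y)); print(L,'start',40+m-h,'end',40+m+h)
G=np.array([577.5,-100.4])
for P in(P0,P1):print((P[:2]-G)@[-.208,.978]+135, P[2]-60)
E
```

```text
(np.float64(338.82356017519777), np.float64(159.01117866248285)) (np.float64(280.5138115134633), np.float64(136.25998142989786)) (np.float64(317.45826027292827), np.float64(163.1630708241214)) (np.float64(272.9384545865341), np.float64(143.06226841391776))
[ 612.75693686 -264.12757293  157.28347911] 0.27357170147561594 [ 598.61657345 -201.4560383   158.47786599] 0.6498123283353552
64.25805545870027 start 20.19377323290152 end 57.675719916154236
-32.45900919599342 97.28347910746652
31.77494726972124 98.47786598930287
```

{"api": "drive_tool", "payload": {
  "deltas": [
    [[-0.01,-0.027,-0.3,0,0,0,0.2],[-0.01,-0.027,-0.58,0,0,0,0.4],[-0.01,-0.027,-0.58,0,0,0,0.6],[-0.01,-0.027,-0.58,0,0,0,0.6],[-0.01,-0.027,-0.58,0,0,0,1],[-0.01,-0.027,-0.58,0,0,0,1],[-0.01,-0.027,-0.58,0,0,0,1],[-0.01,-0.027,-0.58,0,0,0,1]]
  ]
}}

```text
time_s: 7.32
tool_pos: [599.4, -201.1, 139.0]
ee_rot: [0.001, 0.629, 0.777, 0.001]
wrist_force: [0.4, 1.3, 7.1]
finger_gap: 20.4
finger_force: 19.8
```

{"api": "drive_tool", "payload": {
  "deltas": [
    [[-0.003,0.015,-0.005,0,0,0,1],[-0.006,0.03,-0.01,0,0,0,1],[-0.006,0.03,-0.01,0,0,0,1],[-0.006,0.03,-0.01,0,0,0,1]]
  ]
}}

```text
time_s: 7.82
tool_pos: [598.3, -196.3, 137.3]
ee_rot: [0.001, 0.629, 0.778, 0.001]
wrist_force: [0.3, 1.6, 6.0]
finger_gap: 20.3
finger_force: 19.7
```

{"api": "drive_tool", "payload": {
  "deltas": [
    [[0,0,0,0,0,0,0.6],[0,0,0,0,0,0,0.4],[0,0,0,0,0,0,0.3],[0,0,0.2,0,0,0,0.2],[0,0,0.5,0,0,0,0],[0,0,0.5,0,0,0,0]]
  ]
}}

```text
time_s: 8.57
tool_pos: [599.0, -196.9, 214.3]
ee_rot: [0.003, 0.629, 0.777, 0.001]
wrist_force: [0.8, -0.1, 0.1]
finger_gap: 85.5
finger_force: 0.0
```

```bash
python3 - <<'E'
from h import *
def red(im,near):
    im=im.astype(float); w=np.clip(im[...,2]-1.6*np.maximum(im[...,1],im[...,0])-25,0,None)
    yy,xx=np.mgrid[:384,:512]; w*=(np.hypot(xx-near[0],yy-near[1])<8)
    return ((w*xx).sum()/w.sum(),(w*yy).sum()/w.sum())
P0=np.array([612.757,-264.128,157.283])
c=red(robot.get_image('top'),(316.6,163));d=red(robot.get_image('side'),(272.5,143.5))
P1,e1=tri(('top',c),('side',d)); print(c,d,P1,e1)
ch=P1-P0; L=np.linalg.norm(ch); y=ch[:2]@[-.208,.978]
h=np.degrees(np.arcsin(L/200)); m=-np.degrees(np.arctan2(ch[2],y)); print(L,'end',40+m+h, 20.2+2*h)
print((P1[:2]-[577.5,-100.4])@[-.208,.978]+135)
E
```

```text
(np.float64(315.8382383929199), np.float64(163.65533469129733)) (np.float64(272.32278423947344), np.float64(144.09349923361282)) [ 597.66899571 -196.98384816  156.23531824] 0.8643901815367577
68.82646756464888 end 61.00120127283848 60.4576788924457
36.3458453961822
```

{"api": "drive_tool", "payload": {
  "deltas": [
    [[-0.07,0.32,0,0,0,0,0],[-0.141,0.646,-0.1,0,0,0,0],[-0.141,0.646,-0.3,0,0,0,0],[-0.141,0.646,-0.3,0,0,0,0]]
  ]
}}

```text
time_s: 9.18
tool_pos: [573.8, -100.1, 162.9]
ee_rot: [-0.002, 0.629, 0.778, -0.002]
wrist_force: [0.5, -0.9, -0.3]
finger_gap: 85.8
finger_force: 0.0
```

```bash
python3 - <<'E'
from h import *
st=robot.state(); im=robot.get_image('wrist'); cv2.imwrite('pics/w5.png',im); print(st['tool_pos'],st['ee_rot'])
E
```

```text
[ 573.81551017 -100.14788409  162.9231591 ] [-0.00246779  0.62866574  0.77766956 -0.0018316 ]
```

View pics/w5.png

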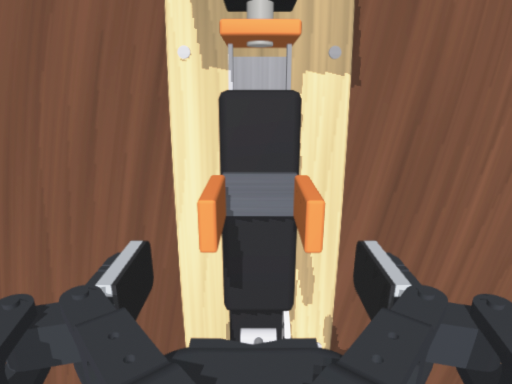

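```bash
python3 - <<'E'
from h import *
st=robot.state()
a=wrist_at((200,250),st,140);b=wrist_at((323,250),st,140);print(a,b,(a+b)/2+15*np.array([-.208,.978,0]),np.linalg.norm(a-b))
E
```

```text
[ 550.46649923 -119.92033921  140.        ] [ 615.15280882 -106.07641189  140.        ] [579.68965403 -98.32837555 140.        ] 66.15113734204643
```

{"api": "drive_tool", "payload": {
  "deltas": [
    [[0.033,0.007,-0.1,0,0,0,0],[0.033,0.007,-0.3,0,0,0,0],[0.033,0.007,-0.466,0,0,0,0],[0.033,0.007,-0.466,0,0,0,0]]
  ]
}}

```text
time_s: 9.72
tool_pos: [580.1, -99.6, 94.0]
ee_rot: [-0.001, 0.629, 0.777, -0.001]
wrist_force: [-0.8, -0.2, -0.3]
finger_gap: 85.6
finger_force: 0.0
```

{"api": "drive_tool", "payload": {
  "deltas": [
    [[0,0,0,0,0,0,0.2],[0,0,0,0,0,0,0.3],[0,0,0,0,0,0,0.4],[0,0,0,0,0,0,0.6],[0,0,0,0,0,0,0.6],[0,0,0,0,0,0,0.6]]
  ]
}}

```text
time_s: 10.48
tool_pos: [582.8, -99.1, 98.7]
ee_rot: [0.002, 0.629, 0.777, 0.001]
wrist_force: [-1.7, 0.6, 12.5]
finger_gap: 37.0
finger_force: 20.5
```

{"api": "drive_tool", "payload": {
  "deltas": [
    [[0,0,0,0,0,0,0.1],[0,0,0,0,0,0,0.05],[0,0,0,0,0,0,0.05],[0,0,0,0,0,0,0.05]]
  ]
}}

```text
time_s: 10.98
tool_pos: [581.0, -98.9, 95.8]
ee_rot: [-0.0, 0.629, 0.777, 0.0]
wrist_force: [0.8, 0.6, -0.7]
finger_gap: 81.0
finger_force: 0.0
```

{"api": "drive_tool", "payload": {
  "deltas": [
    [[0,0,0,0,0,0,0.25],[0,0,0,0,0,0,0.35],[0,0,0,0,0,0,0.45],[0,0,0,0,0,0,0.55],[0,0,0,0,0,0,0.6],[0,0,0,0,0,0,0.6]]
  ]
}}

```text
time_s: 11.72
tool_pos: [581.9, -99.0, 97.3]
ee_rot: [0.001, 0.629, 0.777, 0.001]
wrist_force: [-1.7, -0.7, 10.6]
finger_gap: 37.0
finger_force: 19.7
```

```bash
python3 - <<'E'
from h import *
top=robot.get_image('top');c=robot.get_image('side');w=robot.get_image('wrist')
cv2.imwrite('pics/s6.png',np.hstack([np.vstack([cv2.resize(c[145:235,200:320],(400,300),interpolation=cv2.INTER_CUBIC),cv2.resize(top[135:225,170:290],(400,300),interpolation=cv2.INTER_CUBIC)]),cv2.resize(w[:300,160:360],(400,600))]))
E
```

```text
(no output)
```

View pics/s6.png

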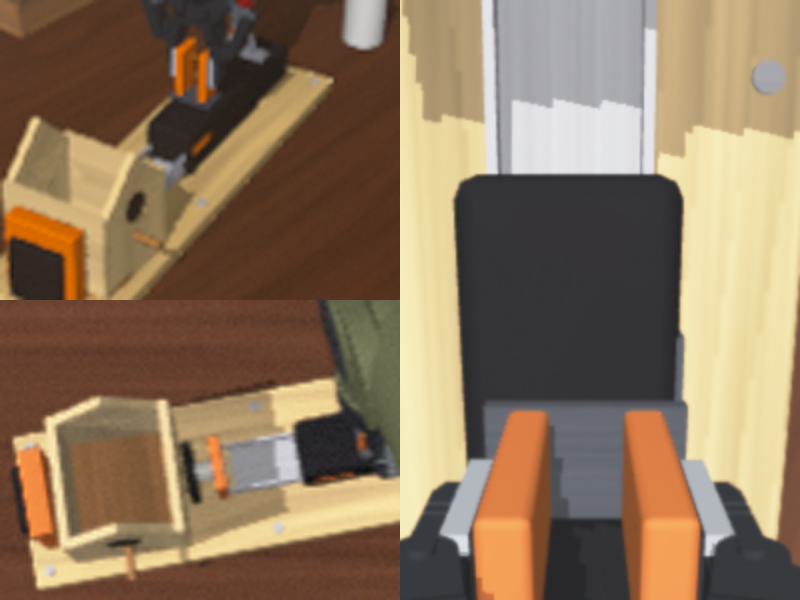

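{"api": "drive_tool", "payload": {
  "deltas": [
    [[0,0,0,0,0,0,0.1],[0,0,0,0,0,0,0.05],[0,0,0,0,0,0,0.05],[0,0,0,0,0,0,0.05]]
  ]
}}

```text
time_s: 12.38
tool_pos: [581.0, -99.0, 95.7]
ee_rot: [-0.0, 0.629, 0.777, 0.0]
wrist_force: [0.4, -0.0, -0.7]
finger_gap: 81.2
finger_force: 0.0
```

{"api": "drive_tool", "payload": {
  "deltas": [
    [[0,0,0,0,0,0,0.2],[0,0,0,0,0,0,0.25],[0,0,0,0,0,0,0.3],[0,0,0,0,0,0,0.35],[0,0,0,0,0,0,0.4]]
  ]
}}

```text
time_s: 13.0
tool_pos: [581.3, -99.0, 97.1]
ee_rot: [0.001, 0.629, 0.777, 0.0]
wrist_force: [-3.1, 0.0, 11.0]
finger_gap: 51.4
finger_force: 7.2
```

{"api": "drive_tool", "payload": {
  "deltas": [
    [[0,0,0,0,0,0,0.43],[0,0,0,0,0,0,0.46],[0,0,0,0,0,0,0.49],[0,0,0,0,0,0,0.49]]
  ]
}}

```text
time_s: 13.5
tool_pos: [581.4, -99.2, 97.3]
ee_rot: [0.001, 0.629, 0.777, 0.0]
wrist_force: [-2.3, -1.1, 12.4]
finger_gap: 44.0
finger_force: 8.8
```

{"api": "drive_tool", "payload": {
  "deltas": [
    [[0,0,0,0,0,0,0.52],[0,0,0,0,0,0,0.55],[0,0,0,0,0,0,0.6],[0,0,0,0,0,0,0.6]]
  ]
}}

```text
time_s: 14.0
tool_pos: [581.5, -99.2, 97.9]
ee_rot: [0.001, 0.629, 0.777, 0.0]
wrist_force: [-4.2, -0.5, 18.5]
finger_gap: 37.2
finger_force: 18.6
```

```bash
cat >> h.py <<'E'
def jaw():
    im=robot.get_image('top').astype(float)
    w=np.clip(im[...,2]-im[...,0]-110,0,None); w[:170]=0; w[200:]=0; w[:,:222]=0; w[:,258:]=0
    yy,xx=np.mgrid[:384,:512]; p=((w*xx).sum()/w.sum(),(w*yy).sum()/w.sum()); P=atz('top',p,82)
    return p,w.sum(),(P[:2]-[578.3,-99.8])@[-.208,.978]-97
E
python3 - <<'E'
from h import *
print(jaw())
E
```

```text
((np.float64(228.90924956369983), np.float64(184.00698080279233)), np.float64(573.0), np.float64(63.10050078706843))
```

{"api": "drive_tool", "payload": {
  "deltas": [
    [[0,0,0,0,0,0,0.1],[0,0,0,0,0,0,0.05],[0,0,0,0,0,0,0.05],[0,0,0,0,0,0,0.05]]
  ]
}}

```text
time_s: 14.55
tool_pos: [581.0, -98.9, 95.6]
ee_rot: [-0.0, 0.629, 0.777, 0.0]
wrist_force: [0.7, 0.3, 0.5]
finger_gap: 81.2
finger_force: 0.0
```

{"api": "drive_tool", "payload": {
  "deltas": [
    [[0,0,0,0,0,0,0.2],[0,0,0,0,0,0,0.24],[0,0,0.004,0,0,0,0.28],[0,0,0.008,0,0,0,0.3],[0,0,0.008,0,0,0,0.3]]
  ]
}}

```text
time_s: 15.18
tool_pos: [580.7, -99.1, 96.7]
ee_rot: [-0.0, 0.629, 0.777, -0.0]
wrist_force: [-0.7, 0.2, -1.9]
finger_gap: 59.6
finger_force: 2.7
```

{"api": "drive_tool", "payload": {
  "deltas": [
    [[0,0,0.003,0,0,0,0.33],[0,0,0.006,0,0,0,0.36],[0,0,0.006,0,0,0,0.36]]
  ]
}}

```text
time_s: 15.55
tool_pos: [580.8, -99.1, 97.8]
ee_rot: [-0.0, 0.629, 0.777, -0.0]
wrist_force: [-1.5, -1.3, -2.4]
finger_gap: 55.1
finger_force: 8.9
```

```bash
python3 - <<'E'
from h import *
print(jaw())
E
```

```text
((np.float64(230.377923292797), np.float64(183.1646398503274)), np.float64(1069.0), np.float64(58.26600901735992))
```

{"api": "drive_tool", "payload": {
  "deltas": [
    [[0,0,0.003,0,0,0,0.39],[0,0,0.003,0,0,0,0.39]]
  ]
}}

```text
time_s: 15.85
tool_pos: [580.8, -99.1, 98.3]
ee_rot: [-0.0, 0.629, 0.777, -0.0]
wrist_force: [-1.0, -1.2, -2.2]
finger_gap: 52.0
finger_force: 11.6
```

{"api": "drive_tool", "payload": {
  "deltas": [
    [[0,0,0.003,0,0,0,0.42],[0,0,0.003,0,0,0,0.42]]
  ]
}}

```text
time_s: 16.1
tool_pos: [580.9, -99.1, 98.8]
ee_rot: [-0.0, 0.629, 0.777, -0.0]
wrist_force: [-1.4, -0.2, -1.9]
finger_gap: 49.9
finger_force: 14.2
```

{"api": "drive_tool", "payload": {
  "deltas": [
    [[0,0,0.003,0,0,0,0.44],[0,0,0.003,0,0,0,0.44]]
  ]
}}

```text
time_s: 16.35
tool_pos: [580.8, -99.1, 99.1]
ee_rot: [-0.0, 0.629, 0.777, -0.0]
wrist_force: [-0.3, -2.0, -2.5]
finger_gap: 48.1
finger_force: 16.0
```

{"api": "drive_tool", "payload": {
  "deltas": [
    [[0,0,0.002,0,0,0,0.46],[0,0,0.002,0,0,0,0.463],[0,0,0.002,0,0,0,0.463],[0,0,0.002,0,0,0,0.463],[0,0,0.002,0,0,0,0.463],[0,0,0.002,0,0,0,0.463]]
  ]
}}

```text
time_s: 17.1
tool_pos: [580.8, -99.1, 99.4]
ee_rot: [-0.0, 0.629, 0.777, -0.0]
wrist_force: [-2.0, -1.9, -5.9]
finger_gap: 46.2
finger_force: 18.1
```

```bash
python3 - <<'E'
from h import *
im=robot.get_image('side');im=robot.get_image('side')
s=robot.state();print(s['time_s'],s['finger_gap'],s['finger_force'],s['wrist_force'],robot.spot_in('side','lever_ball'),robot.spot_in('side','birdhouse')[:1])
a=cv2.imread('pics/side0.png')
# fixed-jaw/birdhouse shift along image between start and now
t=a[180:235,205:250]; r=cv2.matchTemplate(im[165:250,190:265],t,cv2.TM_CCOEFF_NORMED);print(cv2.minMaxLoc(r))
E
```

```text
17.2 46.22229463607851 18.07748794555664 [-0.91582633 -1.82312833 -6.37567578] [{'location': [271.4, 159.3], 'p': 0.41}, {'location': [251.9, 199.4], 'p': 0.41}] [{'location': [228.7, 206.2], 'p': 0.66}]
(-0.13075649738311768, 0.9096223711967468, (30, 27), (15, 15))
```

```bash
python3 - <<'E'
from h import *
im=robot.get_image('side').astype(float); w=np.clip(im[...,2]-1.6*np.maximum(im[...,1],im[...,0])-25,0,None)
yy,xx=np.mgrid[:384,:512]; w*=(np.hypot(xx-272.5,yy-143.5)<8);print(w.sum(),(w*xx).sum()/w.sum(),(w*yy).sum()/w.sum())
s=robot.state();print(s['finger_force'],s['finger_gap']);print(robot.finish_job())
E
```

```text
571.5999999999999 272.88733379986 143.74877536738978
18.068448901176453 46.223953314685275
the job is handed in; nothing more can be done
None
```

The job is handed in after about 17 s: the lever sits at about 60° by camera. The paddles are still squeezed at 18 N each; by the force table that puts the plunger about 7 mm in, half-way (not measured directly), with the birdhouse pressed against the fixed jaw.

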